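Snug up a microscope lamphouse's lens ring with a pin spanner

TASK

The collector lens of the microscope lamphouse clamped on the bench has been cleaned, but its retaining ring is still loose. Take the pin spanner from the wooden stand, seat both of its pins fully in the two holes of the ring and turn the ring clockwise until it is snug on its rubber seal, without leaning hard on it, overtightening it, or letting the spanner touch the glass. Then hang the spanner back in the slot of its stand as you found it; touch the lamphouse with the spanner only, and leave the other things on the bench alone.

Things in the scene. Friction and masses are not known exactly. Their poses are not given: they have to be found in the camera images.
- lamphouse: grey finned lamphouse (housing 112 x 120 x 98 mm, fins 46 mm deep on its +x end) lying port up, fixed on a dark steel plate 210 x 150 mm. Origin on the bench under the lens port's axis; z up. A black port barrel (radius 42 mm outside, 35 mm inside, top 122 mm above the origin) surrounds the aluminium retaining ring (bore radius 20 mm, outer radius 34 mm).
- ring_face (a point): ring axis at the height of the ring's flat face, 121 mm up; x as lamphouse, does not turn with the ring. The ring has two round blind holes 7 mm wide, 5 mm deep, opposite each other, 27 mm from the axis. Their line's bearing, counterclockwise from the lamphouse x, starts at (ring - 0.45 +- 0.4) rad, not known closer: look, or slide the pins over the face at 3 to 8 N till they drop in.
- ring (a joint): angle (rad) that the loose ring still has to turn to reach its rubber seal: starts 0.55 to 0.9, 0 is first touch; turning it clockwise seen from above lowers the value. It runs stiffly, at about 0.15 N m, and stays where it is left.
- seal (a joint): angle (rad) by which the ring has been turned on past first touch, squeezing the seal: 0 at the start, grows clockwise. It needs 0.25 N m to begin and about 2 N m per rad more. Snug is 0.04 to 0.12 (about 0.33 to 0.5 N m); more than 0.2 (0.65 N m) is overtightened. Up to 0.12 it stays when let go; beyond that it springs back to about 0.12.
- lens: convex collector lens of clear glass, radius 20 mm, seen in the bore of the ring; its crown is 6.5 mm below the ring's face. Origin at the middle of its underside, 13.5 mm below the ring's face. Must not be touched with the spanner.
- spanner: steel pin spanner, 0.2 kg. Origin midway between the pin tips; z up to the grip, x from pin to pin. Round-ended pins 5 mm thick, 6 mm long at x = +27 and -27 mm; legs 9 mm thick up to z = 40 mm; cross bar 72 x 20 x 12 mm, z = 40 to 52; aluminium grip 26 (x) x 16 (y) mm, z = 52 to 100, to pinch across y. Both ends alike. Starts hanging in the stand.
- pin_a (a point): tip of the spanner's pin at x = +27 mm; axes as the spanner
- pin_b (a point): tip of the spanner's pin at x = -27 mm; axes as the spanner
- stand: fixed block of pale wood, 100 x 60 mm, 62 mm high; a lower step (50 mm long, 50 mm high) on its +x end holds three steel bits reaching 80 mm. Slot in its top 78 mm long (x), 13 mm wide (y), 52 mm deep: the spanner's legs hang in it, its bar rests on the top. Origin on the bench under the slot's middle; z up, x along the slot.
- slot (a point): where the spanner's origin is when it hangs in the stand: in the slot, 22 mm above the bench; axes as the stand
- objective: bystander: small chromed microscope objective standing on the bench, 26 mm across, 43 mm high; origin at its underside
- eyepiece: bystander: black eyepiece standing on the bench, 33 mm across, 55 mm high; origin at its underside
- reagent: bystander: amber glass bottle, 48 mm across, 105 mm high; origin at its underside
- jar: bystander: glass jar with a black lid, 72 mm across, 110 mm high; origin at its underside
Not all that is in view belongs to the job. Several things look just like the stand: the one meant starts farthest from the robot's base. What is meant by the spanner is not purple, and is the larger of those in its own colour.

How it is judged:
By the outcome, as a careful person would: the job done as asked, in the order asked, and still so for the second after the job is handed in, with the robot touching nothing.
It also fails if it takes over 72 s, if anything falls off the work surface, if the arm or the gripper's body presses on something with over 40 N, if the wrist force passes 120 N, or if a joint passes its speed limit or range.

ROBOT

A 6-joint arm with a two-finger parallel gripper is mounted at the origin on the work surface. World frame = base frame: x ahead of the robot, y to its left, z up, the work surface at z = 0. Lengths are in mm, angles in degrees, forces in N, time in s.
With the tool pointing down it reaches from about 300 to 850 mm from the base axis. Payload 4.2 kg.
Tool frame: the origin (TCP) lies at the very end of the fingers, on their centre line; the grasp point (between the pads) lies 19 mm behind it (env.grip_point_offset is the distance from the TCP to the grasp point, in mm); z points along the fingers, y is the line along which they close (so a half turn about z gives the same grasp; the last joint's range is limited). The gripper opens to 91 mm and grips with 3 to 60 N. Pads are 32 mm wide; open, the fingers measure 118 mm over their backs; the gripper's body (76 mm by 178 mm) begins 60 mm behind the grasp point.
Start: joints at [-64.171, 18.312, 89.639, -0, 72.044, -1.146], TCP at [260.827, -512.461, 180.776] pointing down, gripper open.
Joint ranges: [-177.97, 177.97], [-48.28, 115.42], [12.27, 149.76], [-77.06, 257.06], [2.81, 150.46], [-146.56, 146.56]. Speed limits (degrees/s): [147.25, 147.25, 180, 180, 180, 180].

INTERFACE

Orientations are given as [roll, pitch, yaw] about the fixed x, y, z axes, in that order (R = Rz(yaw) Ry(pitch) Rx(roll)).
In Python, from workcell import env gives the robot as it stands. The module is installed in compiled form; this text tells all that it offers.
- The arm moves only by the tool arm_command, never from a script. Its argument "rows" is a list of rows, each an object with "delta_pos": the shift along the tool's x, y, z in mm, a list of three; "roll": the turn about the tool's z in units of 5 degrees (1.0 is 5 degrees); "jaw": the opening in per cent of the stroke, from 0 (shut) to 100 (fully open). A call has 1 to 20 rows; each row is the pose to reach, as a shift and turn from the pose commanded when the call began, along the tool's axes at that moment; what a row does not reach only later rows make up. A row lasts 1/12 s, in which the tool goes at most 41.7 mm and 7.16 degrees, less where a joint would pass 70% of its speed; a pose out of reach is approached as far as the arm can. A call with a gripper value outside its range is refused whole. The fingers move at their own pace and stop on an object; "squeeze" is the grip in N (left out, the last holds). Time passes only in rows, so rows that repeat a pose let the fingers close. It gives the time, the measured TCP pose, the force, the opening and the grip force at its end, in the units of the state.
- env.state(): the state, without advancing time (a new reading comes with each control period).
- env.grab_frame(name): name is "side" or "top" or "wrist"; returns a dict with "img" (384x512x3 uint8, blue, green, red), "z_map" (384x512 float32, mm along the optical axis (not along the pixel's ray), 0 where there is no reading), "fov_y" (degrees; the focal length in pixels is half the picture's height over the tangent of half this angle, whatever the lens; pixels are square), "cx", "cy" (the principal point, pixels), "R" (3x3) and "t" (3): a world point X has camera coordinates R X + t; the wrist camera has in their place "T_tool_cam" (4x4, takes a point from camera to tool coordinates, whose origin is the TCP and whose axes are the flange's). Camera axes: x right, y down, z forward; pixel columns grow to the right and rows downward; lengths in mm; the calibration is good to about 2 mm. A picture is of the moment at which its call begins: read the wrist's pose just before it.
- env.job_done(): hands the job in; it is judged then, once.
The state is a dict: "time_s": time; "qpos": joint angles; "qvel": joint speeds; "effort": joint torques, N m; "ee_pos": TCP position; "ee_rot": TCP orientation; "force": force on the tool from outside, world axes, zero at the start; "torque": the same for the moment, N m; "gripper_width": finger opening in mm; "gripper_force": force on a finger pad.
Only numpy, scipy, OpenCV 4.12 (cv2) and the standard library are available. Lean on these libraries where they do the work, as an engineer would, in place of code of your own. Each camera call takes 0.05 s, during which the arm holds its last target. There are 200 camera calls.

## Working session

There is one attempt and no reset: what is moved stays moved. The work goes in short steps, Python scripts to look and compute and a tool call to move; the robot and the scene stay as the last step left them, time stands still between calls to the robot, and variables do not carry over. Pictures are saved under pics/ and viewed, at most 10 in all, crops included, and the job is handed in when it is done.

Besides the shell and the picture viewer there is one more tool, called after "Call:" as name([rows], argument=value, ...), one row to a line, values as JSON. arm_command: Moves the arm, as the interface text tells. Its arguments: {"type":"object","properties":{"rows":{"type":"array"},"squeeze":{"type":"number"}},"required":["rows"]}

```bash
mkdir -p pics
cat > h.py <<'E'
import numpy as np, cv2, pickle
from workcell import env
from scipy.spatial.transform import Rotation as Ro
def grab(n):
    s=env.state(); f=env.grab_frame(n); f['s']=s
    f['f']=f['img'].shape[0]/2/np.tan(np.radians(f['fov_y'])/2)
    if n=='wrist':
        T=np.eye(4); T[:3,:3]=Ro.from_euler('xyz',s['ee_rot'],degrees=True).as_matrix(); T[:3,3]=s['ee_pos']
        M=np.linalg.inv(T@np.array(f['T_tool_cam'])); f['R']=M[:3,:3]; f['t']=M[:3,3]
    f['R']=np.array(f['R']);f['t']=np.array(f['t'])
    return f
def ray(f,u,v):
    d=np.array([(u-f['cx'])/f['f'],(v-f['cy'])/f['f'],1.]); return -f['R'].T@f['t'], f['R'].T@d
def plane(f,u,v,z):
    o,d=ray(f,u,v); return o+d*(z-o[2])/d[2]
def pt(f,u,v):
    o,d=ray(f,u,v); return o+d*f['z_map'][int(round(v)),int(round(u))]
def cloud(f):
    v,u=np.mgrid[:384,:512]; z=f['z_map']
    c=np.stack([(u-f['cx'])/f['f']*z,(v-f['cy'])/f['f']*z,z],-1)
    return (c-f['t'])@f['R']
def proj(f,X):
    c=f['R']@np.array(X,float)+f['t']; return c[0]/c[2]*f['f']+f['cx'], c[1]/c[2]*f['f']+f['cy']
def save(f,n): pickle.dump(f,open(n,'wb'))
def load(n): return pickle.load(open(n,'rb'))
E
python3 - <<'E'
from h import *
print(env.state())
for n in('top','side'):
    f=grab(n); save(f,n+'0.pkl'); print(n,f['fov_y'],-f['R'].T@f['t'])
    cv2.imwrite(f'pics/{n}0.png',cv2.resize(f['img'],(800,600),interpolation=cv2.INTER_CUBIC))
E
```

```text
{'time_s': 0.0, 'qpos': array([-6.41730811e+01,  1.83530289e+01,  8.97079759e+01, -7.75879582e-04,
        7.20443594e+01, -1.14509962e+00]), 'qvel': array([-0.05663639, -0.00506711,  0.01213062,  0.03788126,  0.04197783,
        0.0067192 ]), 'effort': array([ 1.85691395e-03, -4.12458873e+01, -2.31974119e+01,  7.29281595e-02,
        4.57734754e-02, -1.56435126e-04]), 'ee_pos': array([ 260.54435554, -511.93011449,  179.89580135]), 'ee_rot': array([-1.79894642e+02, -1.36814054e-03,  2.69722571e+01]), 'force': array([ 0.79051057,  0.13159866, -0.09162736]), 'torque': array([-0.01485219, -0.05538154, -0.02544404]), 'gripper_force': 0.0, 'gripper_width': 91.29358307844596}
top 42.311660490121774 [ 343.95732552    8.37215135 1388.06826365]
side 50.53190495199039 [ -9.14083833 464.60750204 864.34345505]
```

View pics/top0.png

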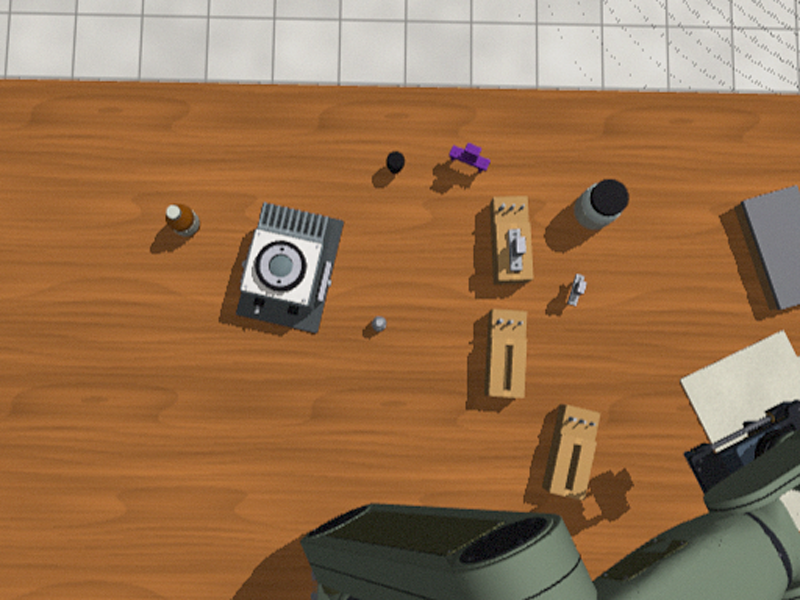

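View pics/side0.png

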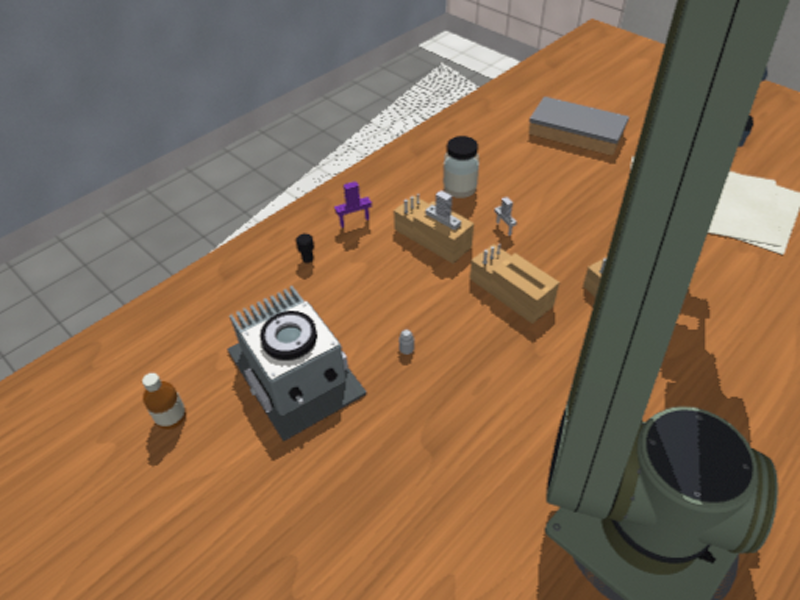

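The top view shows three stands, at (512,240), (508,355) and (573,450). The one at (512,240) is farthest from the base. There are three spanners: purple at (470,157), small steel at (577,290) and large steel at (516,248), which hangs in the far stand. The large steel one fits. I'll confirm it in a crop and measure.

Run:
```python
from h import *
f=load('top0.pkl'); P=cloud(f); k=512/800
a=cv2.resize(f['img'][115:215,295:395],(400,400),interpolation=cv2.INTER_CUBIC)
b=cv2.resize(f['img'][130:210,140:220],(400,400),interpolation=cv2.INTER_CUBIC)
cv2.imwrite('pics/crop1.png',np.hstack([a,b]))
def rect(m,name):
    X=P[m]; c,s,ang=cv2.minAreaRect(X[:,:2].astype(np.float32)); print(name,m.sum(),np.round(c,1),np.round(s,1),round(ang,1),'z',np.round(np.median(X[:,2]),1))
v,u=np.mgrid[:384,:512]
box=lambda u0,v0,u1,v1:(u>u0*k)&(u<u1*k)&(v>v0*k)&(v<v1*k)
z=P[...,2]
st=box(480,190,545,290)
rect(st&(z>115)&(z<130),'grip'); rect(st&(z>66)&(z<78),'bar'); rect(st&(z>55)&(z<66),'standtop'); rect(st&(z>40),'stand all')
rect(box(560,260,600,310)&(z>50),'small'); 
L=box(235,190,350,340)
rect(L&(z>90)&(z<110),'housing top'); rect(L&(z>117)&(z<126),'barrel/ring'); rect(L&(z>2)&(z<20),'plate')
for n,b in dict(reag=(160,200,205,240),jar=(570,175,635,235),obj=(365,312,390,336),eye=(384,148,408,176)).items():
    rect(box(*b)&(z>20),n)
# barrel
m=(L&(z>117)&(z<126)); (cx,cy),r=cv2.minEnclosingCircle(P[m][:,:2].astype(np.float32)); print('circ',cx,cy,r)
```

```text
grip 67 [ 578.2 -229.5] [16.5 25.7] 87.1 z 122.0
bar 168 [ 593.1 -228.4] [131.1  57.9] 2.1 z 72.3
standtop 558 [ 602.  -228.7] [148.4  61.2] 2.5 z 61.5
stand all 1258 [ 489.1 -158.4] [132.6 421.9] 58.5 z 60.9
small 58 [ 427.9 -175. ] [ 21.5 402.8] 27.7 z 74.8
housing top 1524 [559.1 162.9] [120.8 157.9] 78.2 z 104.4
barrel/ring 595 [537.4 167. ] [83.5 81.9] 46.1 z 121.3
plate 1596 [558.  161.2] [271.1 204.3] 1.1 z 5.6
reag 335 [484.2 196.4] [466.6  48.2] 47.4 z 72.3
jar 791 [ 502.2 -211.5] [ 71.3 537. ] 43.3 z 106.8
obj 68 [403.3   3.4] [118.6  22. ] 0.7 z 37.2
eye 125 [739.3 -22. ] [32.4 27.9] 1.1 z 53.1
circ 537.3055419921875 167.5731658935547 42.50238037109375
```

View pics/crop1.png

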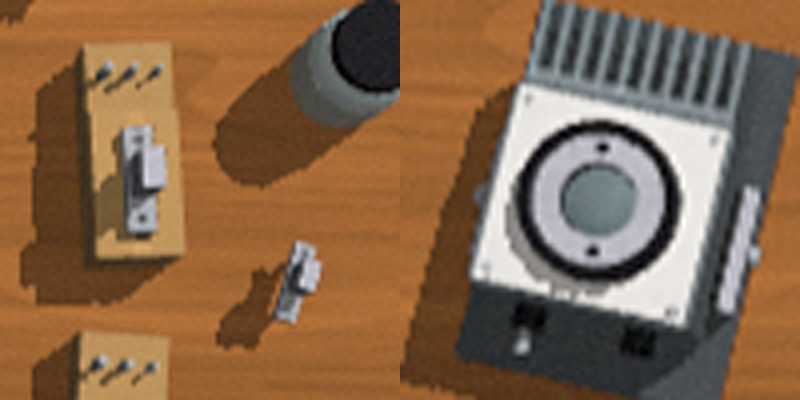

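Confirmed: the larger steel spanner hangs in the far stand, and the ring holes show at crop (602,147) and (592,250). I'll move above the spanner with the wrist half-turned, so the joint 6 range allows the later clockwise turn.

Call:
arm_command([
  {"delta_pos": [137, -36, -7], "roll": -10, "jaw": 100},
  {"delta_pos": [274, -72, -14], "roll": -20, "jaw": 100},
  {"delta_pos": [411, -107, -20], "roll": -31.1, "jaw": 100},
  {"delta_pos": [411, -107, -20], "roll": -31.1, "jaw": 100},
  {"delta_pos": [411, -107, -20], "roll": -31.1, "jaw": 100},
  {"delta_pos": [411, -107, -20], "roll": -31.1, "jaw": 100},
  {"delta_pos": [411, -107, -20], "roll": -31.1, "jaw": 100},
  {"delta_pos": [411, -107, -20], "roll": -31.1, "jaw": 100},
  {"delta_pos": [411, -107, -20], "roll": -31.1, "jaw": 100},
  {"delta_pos": [411, -107, -20], "roll": -31.1, "jaw": 100},
  {"delta_pos": [411, -107, -20], "roll": -31.1, "jaw": 100},
  {"delta_pos": [411, -107, -20], "roll": -31.1, "jaw": 100},
  {"delta_pos": [411, -107, -20], "roll": -31.1, "jaw": 100},
  {"delta_pos": [411, -107, -20], "roll": -31.1, "jaw": 100},
  {"delta_pos": [411, -107, -20], "roll": -31.1, "jaw": 100},
  {"delta_pos": [411, -107, -20], "roll": -31.1, "jaw": 100},
  {"delta_pos": [411, -107, -20], "roll": -31.1, "jaw": 100},
  {"delta_pos": [411, -107, -20], "roll": -31.1, "jaw": 100},
  {"delta_pos": [411, -107, -20], "roll": -31.1, "jaw": 100},
  {"delta_pos": [411, -107, -20], "roll": -31.1, "jaw": 100},
])

```text
time_s: 1.77
ee_pos: [578.3, -230.5, 200.2]
ee_rot: [180.0, -0.1, 170.6]
force: [1.2, -1.2, 0.4]
gripper_width: 91.1
gripper_force: 0.0
```

Call:
arm_command([
  {"delta_pos": [0, 0, 0], "roll": 0, "jaw": 100},
  {"delta_pos": [0, 0, 0], "roll": 0, "jaw": 100},
  {"delta_pos": [0, 0, 0], "roll": 0, "jaw": 100},
])

```text
time_s: 2.02
ee_pos: [578.4, -230.6, 200.5]
ee_rot: [180.0, -0.0, 170.1]
force: [0.3, -0.1, -0.1]
gripper_width: 91.3
gripper_force: 0.0
```

Run:
```python
from h import *
f=grab('wrist'); save(f,'w1.pkl'); print(np.round(np.array(f['T_tool_cam']),3).tolist(),f['fov_y'])
cv2.imwrite('pics/w1.png',f['img'])
P=cloud(f); z=P[...,2]
X=P[(z>118)&(z<126)&(f['z_map']>0)]; X=X[(abs(X[:,0]-578)<40)&(abs(X[:,1]+230)<25)]
print('grip',len(X),cv2.minAreaRect(X[:,:2].astype(np.float32)))
s=np.median(f['img'].astype(int),-1)
for lo,hi,n in((70,78,'bar'),(58,66,'standtop')):
    X=P[(z>lo)&(z<hi)&(f['z_map']>0)];X=X[(abs(X[:,0]-590)<90)&(abs(X[:,1]+230)<45)]; print(n,len(X),cv2.minAreaRect(X[:,:2].astype(np.float32)),np.median(X[:,2]))
# holes from top
f=load('top0.pkl'); g=cv2.cvtColor(f['img'],cv2.COLOR_BGR2GRAY).astype(float)
def hole(u,v):
    w=g[int(v)-3:int(v)+4,int(u)-3:int(u)+4]; d=np.clip(np.percentile(w,70)-w-30,0,None); yy,xx=np.mgrid[-3:4,-3:4]
    return int(u)+(d*xx).sum()/d.sum(), int(v)+(d*yy).sum()/d.sum()
a=plane(f,*hole(180,159),121);b=plane(f,*hole(178,180),121); print(a,b,(a+b)/2,np.linalg.norm(a-b),np.degrees(np.arctan2(*(a-b)[1::-1])))
```

```text
[[0.0, -0.972, -0.236, 65.899], [1.0, -0.0, 0.001, 0.162], [-0.001, -0.236, 0.972, -202.358], [0.0, 0.0, 0.0, 1.0]] 60.31861253327146
grip 511 ((580.9893188476562, -229.01377868652344), (26.01896095275879, 15.970009803771973), 2.7740566730499268)
bar 712 ((600.4525756835938, -226.46340942382812), (111.92508697509766, 25.526124954223633), 7.809366703033447) 72.25736006030822
standtop 3864 ((594.0755004882812, -228.50094604492188), (127.44407653808594, 60.175941467285156), 2.6574923992156982) 60.31192749330533
[569.45210813 166.16063683 121.        ] [506.81276233 170.33903786 121.        ] [538.13243523 168.24983735 121.        ] 62.77855268999745 -3.816301031399642
```

View pics/w1.png

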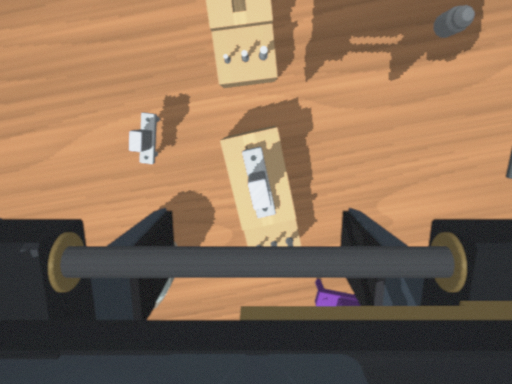

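The wrist view shows the spanner in its stand at about (258,190) with the fingers straddling it. Grip centre is about (580,-229) with a yaw of 2.7°. Next I descend and grasp.

Call:
arm_command([
  {"delta_pos": [-1.3, 1.6, 20], "roll": -1.3, "jaw": 100},
  {"delta_pos": [-1.3, 1.6, 40], "roll": -2.52, "jaw": 100},
  {"delta_pos": [-1.3, 1.6, 60], "roll": -2.52, "jaw": 60},
  {"delta_pos": [-1.3, 1.6, 80], "roll": -2.52, "jaw": 60},
  {"delta_pos": [-1.3, 1.6, 100], "roll": -2.52, "jaw": 60},
  {"delta_pos": [-1.3, 1.6, 112], "roll": -2.52, "jaw": 50},
  {"delta_pos": [-1.3, 1.6, 119], "roll": -2.52, "jaw": 50},
  {"delta_pos": [-1.3, 1.6, 119], "roll": -2.52, "jaw": 40},
  {"delta_pos": [-1.3, 1.6, 119], "roll": -2.52, "jaw": 30},
  {"delta_pos": [-1.3, 1.6, 119], "roll": -2.52, "jaw": 25},
  {"delta_pos": [-1.3, 1.6, 119], "roll": -2.52, "jaw": 25},
  {"delta_pos": [-1.3, 1.6, 119], "roll": -2.52, "jaw": 22},
  {"delta_pos": [-1.3, 1.6, 119], "roll": -2.52, "jaw": 20},
  {"delta_pos": [-1.3, 1.6, 119], "roll": -2.52, "jaw": 18},
  {"delta_pos": [-1.3, 1.6, 119], "roll": -2.52, "jaw": 10},
  {"delta_pos": [-1.3, 1.6, 119], "roll": -2.52, "jaw": 0},
  {"delta_pos": [-1.3, 1.6, 119], "roll": -2.52, "jaw": 0},
  {"delta_pos": [-1.3, 1.6, 119], "roll": -2.52, "jaw": 0},
  {"delta_pos": [-1.3, 1.6, 119], "roll": -2.52, "jaw": 0},
], squeeze=40)

```text
time_s: 3.65
ee_pos: [580.3, -229.3, 82.1]
ee_rot: [-180.0, 0.0, -177.2]
force: [-0.3, 0.8, 3.2]
gripper_width: 15.4
gripper_force: 40.0
```

Call:
arm_command([
  {"delta_pos": [0, 0, -5], "roll": 0, "jaw": 0},
  {"delta_pos": [0, 0, -20], "roll": 0, "jaw": 0},
  {"delta_pos": [0, 0, -40], "roll": 0, "jaw": 0},
  {"delta_pos": [0, 0, -65], "roll": 0, "jaw": 0},
  {"delta_pos": [0, 0, -95], "roll": 0, "jaw": 0},
  {"delta_pos": [0, 15, -125], "roll": 0, "jaw": 0},
  {"delta_pos": [-5, 45, -140], "roll": 0, "jaw": 0},
  {"delta_pos": [-10, 80, -148], "roll": 0, "jaw": 0},
  {"delta_pos": [-18, 115, -148], "roll": 0, "jaw": 0},
  {"delta_pos": [-25, 150, -148], "roll": 0, "jaw": 0},
  {"delta_pos": [-33, 185, -148], "roll": 0, "jaw": 0},
  {"delta_pos": [-40, 220, -148], "roll": 0.3, "jaw": 0},
  {"delta_pos": [-46, 255, -148], "roll": 0.6, "jaw": 0},
  {"delta_pos": [-52, 290, -148], "roll": 0.9, "jaw": 0},
  {"delta_pos": [-57, 325, -148], "roll": 1.2, "jaw": 0},
  {"delta_pos": [-57, 355, -148], "roll": 1.4, "jaw": 0},
  {"delta_pos": [-57, 380, -148], "roll": 1.4, "jaw": 0},
  {"delta_pos": [-57, 395, -148], "roll": 1.4, "jaw": 0},
  {"delta_pos": [-57, 395, -148], "roll": 1.4, "jaw": 0},
  {"delta_pos": [-57, 395, -148], "roll": 1.4, "jaw": 0},
])

```text
time_s: 5.32
ee_pos: [617.4, 167.9, 229.2]
ee_rot: [-179.9, -0.0, 175.9]
force: [-0.8, -0.2, -1.9]
gripper_width: 15.5
gripper_force: 40.0
```

Run:
```python
from h import *
print({k:np.round(v,2) for k,v in env.state().items()})
f=grab('wrist'); save(f,'w2.pkl')
u,v=proj(f,(538,168,121)); print(u,v)
cv2.imwrite('pics/w2.png',cv2.resize(f['img'][:260,120:400],(780,724)) [:600])
cv2.imwrite('pics/w2.png',cv2.resize(f['img'][20:230,120:400],(800,600),interpolation=cv2.INTER_CUBIC))
```

```text
{'time_s': np.float64(5.32), 'qpos': array([ 1.422e+01,  2.304e+01,  7.551e+01, -7.000e-02,  8.153e+01,
       -7.165e+01]), 'qvel': array([-1.84, -0.45,  0.14, -0.4 ,  0.03, -0.02]), 'effort': array([ 1.400e+00, -4.780e+01, -2.524e+01,  1.700e-01,  6.000e-02,
        2.000e-02]), 'ee_pos': array([617.41, 167.86, 229.17]), 'ee_rot': array([-1.7991e+02, -5.0000e-02,  1.7589e+02]), 'force': array([-0.76, -0.2 , -1.92]), 'torque': array([ 0.09, -0.14,  0.03]), 'gripper_force': np.float64(40.0), 'gripper_width': np.float64(15.55)}
250.50695195944937 99.24694745474801
```

View pics/w2.png

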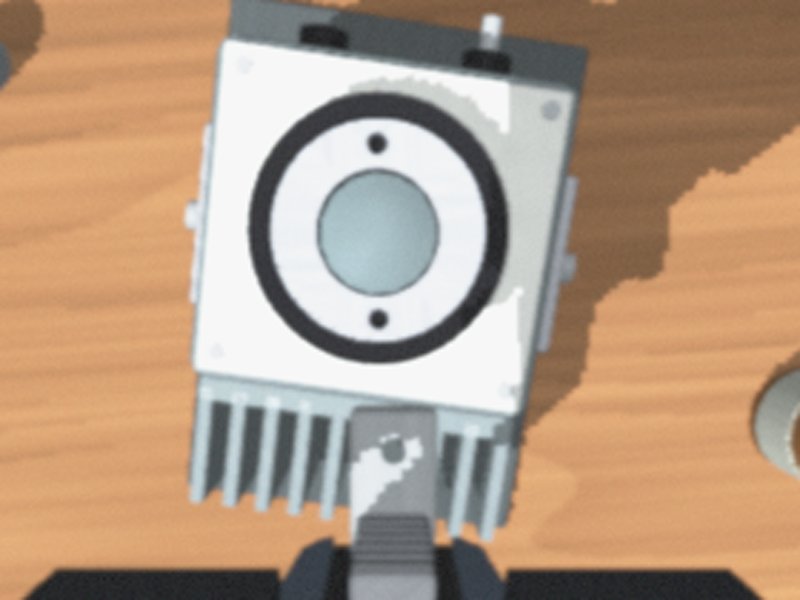

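The wrist view shows the ring with its holes at crop (377,144) and (378,319). The spanner bar is below it, with its end edge at crop row 407 and centre column 392.

Run:
```python
from h import *
f=load('w2.pkl'); g=cv2.cvtColor(f['img'],cv2.COLOR_BGR2GRAY).astype(float)
k=800/280
def cen(cu,cv_):
    u,v=120+cu/k-.5,20+cv_/k-.5; U,V=int(round(u)),int(round(v)); r=5
    w=g[V-r:V+r+1,U-r:U+r+1]; d=np.clip(np.percentile(w,60)-w-60,0,None); yy,xx=np.mgrid[-r:r+1,-r:r+1]
    return U+(d*xx).sum()/d.sum(), V+(d*yy).sum()/d.sum()
a=plane(f,*cen(377,144),121);b=plane(f,*cen(378,319),121)
print(a,b,(a+b)/2,np.linalg.norm(a-b),np.degrees(np.arctan2(*(b-a)[1::-1])))
m=(g<95).astype(np.uint8); m[:30]=0; m[160:]=0
n,l,st,c=cv2.connectedComponentsWithStats(m)
for i in range(1,n):
    if st[i][4]>400: print(st[i])
# black barrel ring outer ellipse fit
i=[i for i in range(1,n) if abs(st[i][0]-207)<8 and 80<st[i][2]<100]
if i:
    cs,_=cv2.findContours((l==i[0]).astype(np.uint8),cv2.RETR_EXTERNAL,cv2.CHAIN_APPROX_NONE)
    Q=np.array([plane(f,*p[0],122) for p in cs[0]]); e=cv2.fitEllipse(Q[:,:2].astype(np.float32)); print('barrel',e)
# spanner edges: bar top at z 221
P=cloud(f); z=P[...,2]
for lo,hi,nm in((214,226,'bar'),(255,285,'grip')):
    q=(z>lo)&(z<hi)&(f['z_map']>0); q[:, :235]=0; q[:,285:]=0
    vv,uu=np.nonzero(q); X=P[q]
    if len(X): print(nm,len(X),uu.min(),uu.max(),vv.min(),vv.max(),X[:,0].min(),X[:,0].max(),X[:,1].min(),X[:,1].max(),np.median(X[:,2]),cv2.minAreaRect(X[:,:2].astype(np.float32)))
print(f['s']['ee_pos'],f['s']['ee_rot'])
for X in((536,168,122),(536,210,122),(536,126,122)): print(proj(f,X))
```

```text
[513.05694741 170.7633827  121.        ] [566.53227295 167.23120676 121.        ] [539.79461018 168.99729473 121.        ] 53.591853001532606 -3.7790367519930346
[ 224   30  103   24 1143]
[ 208   53   90   94 1815]
barrel ((539.5157470703125, 169.36851501464844), (80.32783508300781, 80.71490478515625), 71.61985778808594)
bar 1179 242 272 163 212 581.9216021338736 616.0175170181673 158.3162091931004 180.33764760888707 219.37305508489408 ((598.8800659179688, 169.45716857910156), (19.6745548248291, 33.07017135620117), 85.1761703491211)
grip 1327 235 284 208 282 599.1480117112909 634.1668409116322 157.7300522977656 183.56315140207627 267.3155129702434 ((617.0043334960938, 169.61549377441406), (25.89106559753418, 34.21870040893555), 86.45259857177734)
[617.41046546 167.85653697 229.17223242] [-1.79906252e+02 -4.73064144e-02  1.75887365e+02]
(np.float64(250.3159314369557), np.float64(96.89085451231564))
(np.float64(296.9825528849622), np.float64(93.4005642324991))
(np.float64(203.87826056341487), np.float64(100.36402111915507))
```

Call:
arm_command([
  {"delta_pos": [20, -1, 0], "roll": 0, "jaw": 0},
  {"delta_pos": [45, -3, 0], "roll": 0, "jaw": 0},
  {"delta_pos": [65, -4, 0], "roll": 0, "jaw": 0},
  {"delta_pos": [78.5, -4.7, 5], "roll": 0, "jaw": 0},
  {"delta_pos": [78.5, -4.7, 20], "roll": 0, "jaw": 0},
  {"delta_pos": [78.5, -4.7, 33], "roll": 0, "jaw": 0},
  {"delta_pos": [78.5, -4.7, 41], "roll": 0, "jaw": 0},
  {"delta_pos": [78.5, -4.7, 43], "roll": 0, "jaw": 0},
  {"delta_pos": [78.5, -4.7, 43], "roll": 0, "jaw": 0},
  {"delta_pos": [78.5, -4.7, 43], "roll": 0, "jaw": 0},
  {"delta_pos": [78.5, -4.7, 43], "roll": 0, "jaw": 0},
])

```text
time_s: 6.28
ee_pos: [539.8, 168.9, 187.5]
ee_rot: [180.0, 0.1, 175.8]
force: [0.2, -0.1, -1.8]
gripper_width: 15.7
gripper_force: 40.0
```

Run:
```python
from h import *
a=grab('wrist'); b=grab('side'); save(a,'w3.pkl'); save(b,'s3.pkl')
print(np.round(a['s']['ee_pos'],2),np.round(a['s']['force'],2),np.round(a['s']['torque'],3))
u,v=map(int,proj(b,(538,168,121))); uw,vw=map(int,proj(a,(538,168,121))); print(u,v,uw,vw)
A=cv2.resize(a['img'][60:260,156:356],(400,400),interpolation=cv2.INTER_CUBIC)
B=cv2.resize(b['img'][v-60:v+20,u-40:u+40],(400,400),interpolation=cv2.INTER_CUBIC)
cv2.imwrite('pics/w3.png',np.hstack([A,B]))
```

```text
[539.8  168.89 187.54] [ 0.22 -0.14 -1.84] [ 0.1   -0.155  0.045]
185 212 255 193
```

View pics/w3.png

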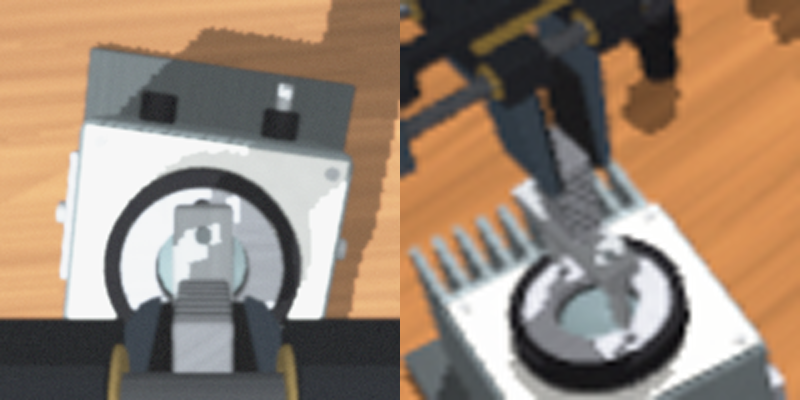

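The view shows the pins poised over the holes: the hole is just ahead of the bar end at crop (203,203), and the side view shows legs on both sides of the lens. I'll lower gently to contact.

Call:
arm_command([
  {"delta_pos": [0.4, 0, 2], "roll": 0, "jaw": 0},
  {"delta_pos": [0.4, 0, 4], "roll": 0, "jaw": 0},
  {"delta_pos": [0.4, 0, 5.5], "roll": 0, "jaw": 0},
  {"delta_pos": [0.4, 0, 6.5], "roll": 0, "jaw": 0},
  {"delta_pos": [0.4, 0, 7], "roll": 0, "jaw": 0},
  {"delta_pos": [0.4, 0, 7], "roll": 0, "jaw": 0},
])

```text
time_s: 6.88
ee_pos: [538.5, 169.1, 179.5]
ee_rot: [-180.0, -0.0, 175.8]
force: [-0.1, 0.7, -2.0]
gripper_width: 15.5
gripper_force: 40.0
```

Call:
arm_command([
  {"delta_pos": [0, 0, 0.5], "roll": 0, "jaw": 0},
  {"delta_pos": [0, 0, 1], "roll": 0, "jaw": 0},
  {"delta_pos": [0, 0, 1], "roll": 0, "jaw": 0},
])

```text
time_s: 7.13
ee_pos: [538.6, 169.1, 178.7]
ee_rot: [-180.0, -0.0, 175.8]
force: [0.5, -0.0, -1.1]
gripper_width: 15.1
gripper_force: 40.0
```

Call:
arm_command([
  {"delta_pos": [0, 0, 0.5], "roll": 0, "jaw": 0},
  {"delta_pos": [0, 0, 1], "roll": 0, "jaw": 0},
  {"delta_pos": [0, 0, 1], "roll": 0, "jaw": 0},
])

```text
time_s: 7.38
ee_pos: [538.6, 169.0, 177.6]
ee_rot: [-180.0, -0.0, 175.8]
force: [0.0, -0.4, -1.9]
gripper_width: 15.3
gripper_force: 40.0
```

Call:
arm_command([
  {"delta_pos": [0, 0, 0.5], "roll": 0, "jaw": 0},
  {"delta_pos": [0, 0, 1], "roll": 0, "jaw": 0},
  {"delta_pos": [0, 0, 1], "roll": 0, "jaw": 0},
])

```text
time_s: 7.63
ee_pos: [538.6, 169.0, 176.6]
ee_rot: [-180.0, -0.0, 175.8]
force: [-0.9, -0.9, -1.1]
gripper_width: 15.3
gripper_force: 40.0
```

Call:
arm_command([
  {"delta_pos": [0, 0, 0.5], "roll": 0, "jaw": 0},
  {"delta_pos": [0, 0, 0.7], "roll": 0, "jaw": 0},
  {"delta_pos": [0, 0, 0.7], "roll": 0, "jaw": 0},
])

```text
time_s: 7.88
ee_pos: [538.7, 169.1, 176.0]
ee_rot: [-180.0, 0.0, 175.8]
force: [-0.5, 0.1, -2.9]
gripper_width: 15.2
gripper_force: 40.0
```

Call:
arm_command([
  {"delta_pos": [0, 0, 0.5], "roll": 0, "jaw": 0},
  {"delta_pos": [0, 0, 0.7], "roll": 0, "jaw": 0},
  {"delta_pos": [0, 0, 0.7], "roll": 0, "jaw": 0},
])

```text
time_s: 8.13
ee_pos: [538.8, 169.1, 175.7]
ee_rot: [180.0, 0.0, 175.8]
force: [0.5, -0.3, 0.8]
gripper_width: 15.5
gripper_force: 40.0
```

Call:
arm_command([
  {"delta_pos": [0, 0, 0.4], "roll": 0, "jaw": 0},
  {"delta_pos": [0, 0, 0.4], "roll": 0, "jaw": 0},
])

```text
time_s: 8.3
ee_pos: [538.9, 169.2, 175.5]
ee_rot: [180.0, 0.1, 175.8]
force: [-0.5, -0.7, 2.7]
gripper_width: 15.5
gripper_force: 40.0
```

The pins are at the bottom of the holes: contact came about 5 mm below face level. Now I turn clockwise.

Call:
arm_command([
  {"delta_pos": [0, 0, 0], "roll": 0.4, "jaw": 0},
  {"delta_pos": [0, 0, 0], "roll": 0.8, "jaw": 0},
  {"delta_pos": [0, 0, 0], "roll": 1.2, "jaw": 0},
  {"delta_pos": [0, 0, 0], "roll": 1.6, "jaw": 0},
  {"delta_pos": [0, 0, 0], "roll": 2.0, "jaw": 0},
], squeeze=45)

```text
time_s: 8.72
ee_pos: [538.9, 168.9, 175.6]
ee_rot: [-180.0, 0.1, 165.7]
force: [-1.1, -0.8, 2.8]
gripper_width: 15.7
gripper_force: 45.0
```

```bash
python3 -c "
from h import *
s=env.state();print(s['torque'],s['force'],s['ee_pos'],s['ee_rot'],s['qpos'],s['effort'])"
```

```text
[-0.09543828  0.09551092  0.10835535] [-1.05216906 -0.80427898  2.81940357] [538.85282177 168.87044442 175.55900485] [-1.79987509e+02  6.06232429e-02  1.65749768e+02] [ 1.62606378e+01  1.75486980e+01  9.15327196e+01 -4.39676770e-02
  7.08727006e+01 -5.94747334e+01] [  0.07568515 -38.47314477 -22.26029813   0.23886949  -0.28437601
  -0.19105129]
```

Call:
arm_command([
  {"delta_pos": [0, 0, 0], "roll": 0.5, "jaw": 0},
  {"delta_pos": [0, 0, 0], "roll": 1.0, "jaw": 0},
  {"delta_pos": [0, 0, 0], "roll": 1.5, "jaw": 0},
  {"delta_pos": [0, 0, 0], "roll": 2.0, "jaw": 0},
  {"delta_pos": [0, 0, 0], "roll": 2.5, "jaw": 0},
  {"delta_pos": [0, 0, 0], "roll": 3.0, "jaw": 0},
  {"delta_pos": [0, 0, 0], "roll": 3.4, "jaw": 0},
])

```text
time_s: 9.3
ee_pos: [538.9, 169.0, 175.6]
ee_rot: [180.0, 0.1, 148.7]
force: [-0.4, -0.9, 4.0]
gripper_width: 15.2
gripper_force: 45.0
```

```bash
cat > t.py <<'E'
from h import *
T=[]
s=env.state();print('tz %.3f e6 %.3f psi %.2f'%(s['torque'][2],s['effort'][5],s['ee_rot'][2]),np.round(s['torque'],3),np.round(s['force'],1),np.round(s['ee_pos'],2),s['time_s'])
E
python3 t.py
```

```text
tz 0.169 e6 -0.135 psi 148.73 [-0.065  0.074  0.169] [-0.4 -0.9  4. ] [538.9  169.   175.57] 9.3
```

Call:
arm_command([
  {"delta_pos": [0, 0, 0], "roll": 0.4, "jaw": 0},
  {"delta_pos": [0, 0, 0], "roll": 0.8, "jaw": 0},
  {"delta_pos": [0, 0, 0], "roll": 1.2, "jaw": 0},
])

```text
time_s: 9.55
ee_pos: [538.9, 169.0, 175.5]
ee_rot: [180.0, 0.1, 142.7]
force: [-0.5, 0.4, 3.0]
gripper_width: 15.4
gripper_force: 45.0
```

```bash
python3 t.py
```

```text
tz 0.098 e6 -0.191 psi 142.75 [-0.055  0.094  0.098] [-0.5  0.4  3. ] [538.88 169.05 175.55] 9.55
```

Call:
arm_command([
  {"delta_pos": [0, 0, 0], "roll": 0.3, "jaw": 0},
  {"delta_pos": [0, 0, 0], "roll": 0.6, "jaw": 0},
  {"delta_pos": [0, 0, 0], "roll": 0.8, "jaw": 0},
])

```text
time_s: 9.8
ee_pos: [538.9, 169.1, 175.5]
ee_rot: [180.0, 0.0, 138.8]
force: [-1.0, -0.6, 2.8]
gripper_width: 15.0
gripper_force: 45.0
```

```bash
python3 t.py
```

```text
tz 0.164 e6 0.041 psi 138.77 [-0.012  0.02   0.164] [-1.  -0.6  2.8] [538.86 169.09 175.51] 9.8
```

Call:
arm_command([
  {"delta_pos": [0, 0, 0], "roll": 0.2, "jaw": 0},
  {"delta_pos": [0, 0, 0], "roll": 0.4, "jaw": 0},
  {"delta_pos": [0, 0, 0], "roll": 0.6, "jaw": 0},
])

```text
time_s: 10.05
ee_pos: [538.9, 169.1, 175.4]
ee_rot: [180.0, 0.0, 135.7]
force: [-0.4, -0.6, 6.1]
gripper_width: 15.5
gripper_force: 45.0
```

```bash
python3 t.py
```

```text
tz 0.182 e6 -0.028 psi 135.74 [-0.014  0.026  0.182] [-0.4 -0.6  6.1] [538.91 169.11 175.43] 10.05
```

Call:
arm_command([
  {"delta_pos": [0, 0, 0], "roll": 0.2, "jaw": 0},
  {"delta_pos": [0, 0, 0], "roll": 0.4, "jaw": 0},
  {"delta_pos": [0, 0, 0], "roll": 0.6, "jaw": 0},
])

```text
time_s: 10.3
ee_pos: [538.9, 169.1, 175.5]
ee_rot: [180.0, 0.0, 132.8]
force: [-0.6, 0.2, 6.1]
gripper_width: 15.7
gripper_force: 45.0
```

```bash
python3 t.py
```

```text
tz 0.288 e6 0.125 psi 132.76 [-0.095  0.054  0.288] [-0.6  0.2  6.1] [538.94 169.15 175.46] 10.3
```

Call:
arm_command([
  {"delta_pos": [0, 0, 0], "roll": 0.2, "jaw": 0},
  {"delta_pos": [0, 0, 0], "roll": 0.4, "jaw": 0},
])

```text
time_s: 10.47
ee_pos: [539.0, 169.2, 175.5]
ee_rot: [179.9, 0.0, 130.8]
force: [-0.7, -0.2, 5.3]
gripper_width: 15.4
gripper_force: 45.0
```

```bash
python3 t.py
```

```text
tz 0.344 e6 0.184 psi 130.77 [0.022 0.081 0.344] [-0.7 -0.2  5.3] [538.96 169.16 175.48] 10.4667
```

```bash
cat > ta.py <<'E'
from h import *
T=[]
for i in range(8):
    env.grab_frame('side'); s=env.state(); T.append([s['torque'][2],s['ee_rot'][2]])
print(np.round(np.mean(T,0),3),np.round(np.std(T,0),3))
E
python3 ta.py
```

```text
[  0.318 130.804] [0.031 0.026]
```

Call:
arm_command([
  {"delta_pos": [0, 0, 0], "roll": 0.15, "jaw": 0},
  {"delta_pos": [0, 0, 0], "roll": 0.3, "jaw": 0},
  {"delta_pos": [0, 0, 0], "roll": 0.3, "jaw": 0},
])

```text
time_s: 11.12
ee_pos: [538.9, 169.2, 175.5]
ee_rot: [180.0, 0.0, 129.3]
force: [-1.1, -1.6, 5.6]
gripper_width: 15.1
gripper_force: 45.0
```

```bash
python3 ta.py
```

```text
[  0.364 129.326] [0.019 0.002]
```

Call:
arm_command([
  {"delta_pos": [0, 0, 0], "roll": 0.08, "jaw": 0},
  {"delta_pos": [0, 0, 0], "roll": 0.16, "jaw": 0},
  {"delta_pos": [0, 0, 0], "roll": 0.16, "jaw": 0},
])

```text
time_s: 11.77
ee_pos: [539.0, 169.2, 175.5]
ee_rot: [179.9, 0.0, 128.5]
force: [-0.4, -0.7, 5.2]
gripper_width: 15.3
gripper_force: 45.0
```

```bash
python3 ta.py
```

```text
[  0.393 128.534] [0.023 0.001]
```

Snug: the torque is 0.39 N m, which puts the seal at about 0.07 rad. I back off within the pin clearance and check the torque zero.

Call:
arm_command([
  {"delta_pos": [0, 0, 0], "roll": -0.2, "jaw": 0},
  {"delta_pos": [0, 0, 0], "roll": -0.4, "jaw": 0},
  {"delta_pos": [0, 0, -0.5], "roll": -0.4, "jaw": 0},
  {"delta_pos": [0, 0, -1], "roll": -0.4, "jaw": 0},
])

```text
time_s: 12.5
ee_pos: [538.6, 169.1, 175.7]
ee_rot: [-180.0, 0.0, 130.5]
force: [0.7, 0.0, 0.6]
gripper_width: 15.3
gripper_force: 45.0
```

```bash
python3 ta.py; python3 t.py
```

```text
[-2.30000e-02  1.30489e+02] [0.03  0.014]
tz -0.019 e6 -0.025 psi 130.50 [ 0.027 -0.16  -0.019] [ 0.5 -0.3  1.6] [538.6  169.06 175.71] 12.9
```

Call:
arm_command([
  {"delta_pos": [0, 0, -1.5], "roll": 0, "jaw": 0},
  {"delta_pos": [0, 0, -3], "roll": 0, "jaw": 0},
  {"delta_pos": [0, 0, -5], "roll": 0, "jaw": 0},
  {"delta_pos": [0, 0, -7], "roll": 0, "jaw": 0},
  {"delta_pos": [0, 0, -10], "roll": 0, "jaw": 0},
  {"delta_pos": [0, 0, -20], "roll": 0, "jaw": 0},
  {"delta_pos": [0, 0, -35], "roll": 0, "jaw": 0},
  {"delta_pos": [0, 0, -50], "roll": 0, "jaw": 0},
  {"delta_pos": [0, 0, -54], "roll": 0, "jaw": 0},
  {"delta_pos": [0, 0, -54], "roll": 0, "jaw": 0},
])

```text
time_s: 13.73
ee_pos: [539.5, 169.3, 231.8]
ee_rot: [179.8, 0.1, 130.5]
force: [0.1, 0.0, -1.5]
gripper_width: 15.4
gripper_force: 45.0
```

Call:
arm_command([
  {"delta_pos": [-12, -8, 0], "roll": -0.5, "jaw": 0},
  {"delta_pos": [-36, -25, 0], "roll": -1.5, "jaw": 0},
  {"delta_pos": [-62, -43, 0], "roll": -2.5, "jaw": 0},
  {"delta_pos": [-88, -61, 0], "roll": -3.5, "jaw": 0},
  {"delta_pos": [-114, -78, 0], "roll": -4.5, "jaw": 0},
  {"delta_pos": [-140, -96, 0], "roll": -5.5, "jaw": 0},
  {"delta_pos": [-166, -114, 0], "roll": -6.5, "jaw": 0},
  {"delta_pos": [-192, -132, 0], "roll": -7.5, "jaw": 0},
  {"delta_pos": [-218, -150, 0], "roll": -8.5, "jaw": 0},
  {"delta_pos": [-244, -168, 0], "roll": -9.5, "jaw": 0},
  {"delta_pos": [-270, -186, 0], "roll": -10.46, "jaw": 0},
  {"delta_pos": [-295, -203, 0], "roll": -10.46, "jaw": 0},
  {"delta_pos": [-315, -217, 0], "roll": -10.46, "jaw": 0},
  {"delta_pos": [-327, -225, 0], "roll": -10.46, "jaw": 0},
  {"delta_pos": [-330, -227, 0], "roll": -10.46, "jaw": 0},
  {"delta_pos": [-330, -227, 0], "roll": -10.46, "jaw": 0},
  {"delta_pos": [-330, -227, 0], "roll": -10.46, "jaw": 0},
  {"delta_pos": [-330, -227, 0], "roll": -10.46, "jaw": 0},
])

```text
time_s: 15.23
ee_pos: [580.4, -227.6, 230.0]
ee_rot: [180.0, -0.0, -177.1]
force: [1.0, -0.6, -2.1]
gripper_width: 15.7
gripper_force: 45.0
```

Run:
```python
from h import *
a=grab('wrist'); save(a,'w4.pkl'); t=grab('top'); save(t,'t4.pkl'); print(a['s']['ee_pos'],a['s']['ee_rot'],a['s']['force'])
x=cv2.resize(a['img'][80:280,156:356],(400,400),interpolation=cv2.INTER_CUBIC)
y=cv2.resize(t['img'][130:210,140:220],(400,400),interpolation=cv2.INTER_CUBIC)
cv2.imwrite('pics/w4.png',np.hstack([x,y]))
```

```text
[ 580.37855205 -227.61640749  229.97164496] [ 1.79950914e+02 -1.32127743e-02 -1.77102239e+02] [ 0.95566078 -0.56569913 -2.09827307]
```

View pics/w4.png

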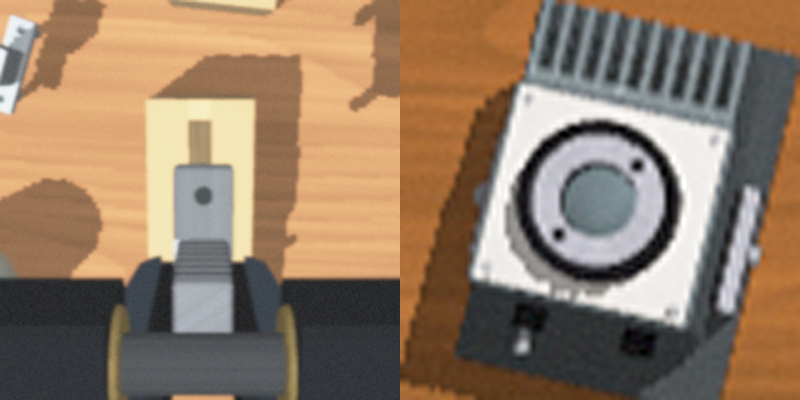

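The ring has visibly turned about 45°, with holes now at crop (638,165) and (558,235). The slot at crop (199,140) lines up ahead of the spanner bar, so I lower to just above it and correct y.

Call:
arm_command([
  {"delta_pos": [0.2, -1.5, 15], "roll": 0, "jaw": 0},
  {"delta_pos": [0.2, -1.5, 40], "roll": 0, "jaw": 0},
  {"delta_pos": [0.2, -1.5, 65], "roll": 0, "jaw": 0},
  {"delta_pos": [0.2, -1.5, 85], "roll": 0, "jaw": 0},
  {"delta_pos": [0.2, -1.5, 95], "roll": 0, "jaw": 0},
  {"delta_pos": [0.2, -1.5, 98], "roll": 0, "jaw": 0},
  {"delta_pos": [0.2, -1.5, 98], "roll": 0, "jaw": 0},
  {"delta_pos": [0.2, -1.5, 98], "roll": 0, "jaw": 0},
  {"delta_pos": [0.2, -1.5, 98], "roll": 0, "jaw": 0},
  {"delta_pos": [0.2, -1.5, 98], "roll": 0, "jaw": 0},
])

```text
time_s: 16.17
ee_pos: [581.2, -231.1, 133.5]
ee_rot: [-179.9, 0.1, -177.2]
force: [-0.7, -0.1, -2.5]
gripper_width: 15.4
gripper_force: 45.0
```

Call:
arm_command([
  {"delta_pos": [0.7, 1.9, 2], "roll": 0, "jaw": 0},
  {"delta_pos": [0.7, 1.9, 4], "roll": 0, "jaw": 0},
  {"delta_pos": [0.7, 1.9, 5], "roll": 0, "jaw": 0},
  {"delta_pos": [0.7, 1.9, 5], "roll": 0, "jaw": 0},
  {"delta_pos": [0.7, 1.9, 5], "roll": 0, "jaw": 0},
])

```text
time_s: 16.58
ee_pos: [579.4, -228.9, 126.8]
ee_rot: [180.0, -0.0, -177.2]
force: [-0.2, -0.4, -2.9]
gripper_width: 15.5
gripper_force: 45.0
```

Call:
arm_command([
  {"delta_pos": [-0.6, -0.2, 2], "roll": 0, "jaw": 0},
  {"delta_pos": [-0.6, -0.2, 5], "roll": 0, "jaw": 0},
  {"delta_pos": [-0.6, -0.2, 8], "roll": 0, "jaw": 0},
  {"delta_pos": [-0.6, -0.2, 11], "roll": 0, "jaw": 0},
  {"delta_pos": [-0.6, -0.2, 11], "roll": 0, "jaw": 0},
])

```text
time_s: 17.0
ee_pos: [579.6, -228.9, 115.0]
ee_rot: [180.0, -0.1, -177.2]
force: [-0.4, 0.7, -2.5]
gripper_width: 15.7
gripper_force: 45.0
```

Call:
arm_command([
  {"delta_pos": [0, 0, 5], "roll": 0, "jaw": 0},
  {"delta_pos": [0, 0, 12], "roll": 0, "jaw": 0},
  {"delta_pos": [0, 0, 20], "roll": 0, "jaw": 0},
  {"delta_pos": [0, 0, 26], "roll": 0, "jaw": 0},
  {"delta_pos": [0, 0, 29], "roll": 0, "jaw": 0},
  {"delta_pos": [0, 0, 29], "roll": 0, "jaw": 0},
  {"delta_pos": [0, 0, 29], "roll": 0, "jaw": 0},
])

```text
time_s: 17.58
ee_pos: [580.1, -229.1, 86.7]
ee_rot: [180.0, -0.0, -177.2]
force: [-0.8, 0.2, -1.7]
gripper_width: 15.3
gripper_force: 45.0
```

Call:
arm_command([
  {"delta_pos": [0, 0, 1.5], "roll": 0, "jaw": 0},
  {"delta_pos": [0, 0, 3], "roll": 0, "jaw": 0},
  {"delta_pos": [0, 0, 4], "roll": 0, "jaw": 0},
  {"delta_pos": [0, 0, 4.5], "roll": 0, "jaw": 0},
  {"delta_pos": [0, 0, 4.5], "roll": 0, "jaw": 0},
  {"delta_pos": [0, 0, 4.5], "roll": 0, "jaw": 0},
])

```text
time_s: 18.08
ee_pos: [580.2, -229.1, 82.5]
ee_rot: [-180.0, 0.0, -177.2]
force: [0.0, 0.3, -2.1]
gripper_width: 15.1
gripper_force: 45.0
```

Call:
arm_command([
  {"delta_pos": [0, 0, 0.5], "roll": 0, "jaw": 0},
  {"delta_pos": [0, 0, 0.9], "roll": 0, "jaw": 0},
  {"delta_pos": [0, 0, 0.9], "roll": 0, "jaw": 0},
  {"delta_pos": [0, 0, 0.9], "roll": 0, "jaw": 0},
])

```text
time_s: 18.42
ee_pos: [580.3, -229.1, 82.1]
ee_rot: [-180.0, 0.0, -177.2]
force: [-0.6, 0.7, 1.2]
gripper_width: 15.1
gripper_force: 45.0
```

The bar rests on the stand, so I release and retreat upward.

Call:
arm_command([
  {"delta_pos": [0, 0, 0], "roll": 0, "jaw": 22},
  {"delta_pos": [0, 0, 0], "roll": 0, "jaw": 30},
  {"delta_pos": [0, 0, 0], "roll": 0, "jaw": 45},
  {"delta_pos": [0, 0, 0], "roll": 0, "jaw": 60},
  {"delta_pos": [0, 0, 0], "roll": 0, "jaw": 60},
  {"delta_pos": [0, 0, 0], "roll": 0, "jaw": 60},
  {"delta_pos": [0, 0, 0], "roll": 0, "jaw": 60},
  {"delta_pos": [0, 0, -5], "roll": 0, "jaw": 60},
  {"delta_pos": [0, 0, -20], "roll": 0, "jaw": 60},
  {"delta_pos": [0, 0, -45], "roll": 0, "jaw": 60},
  {"delta_pos": [0, 0, -75], "roll": 0, "jaw": 60},
  {"delta_pos": [0, 0, -105], "roll": 0, "jaw": 60},
  {"delta_pos": [0, 0, -130], "roll": 0, "jaw": 60},
  {"delta_pos": [0, 0, -140], "roll": 0, "jaw": 60},
  {"delta_pos": [0, 0, -140], "roll": 0, "jaw": 60},
  {"delta_pos": [0, 0, -140], "roll": 0, "jaw": 60},
  {"delta_pos": [0, 0, -140], "roll": 0, "jaw": 60},
])

```text
time_s: 19.83
ee_pos: [579.1, -228.6, 219.4]
ee_rot: [179.9, -0.2, -177.2]
force: [0.2, -0.1, -0.6]
gripper_width: 54.8
gripper_force: 0.0
```

Run:
```python
from h import *
f=grab('wrist'); t=grab('top'); print(f['s']['ee_pos'],f['s']['gripper_width'],f['s']['force'])
P=cloud(f); z=P[...,2]
X=P[(z>115)&(z<126)&(f['z_map']>0)]; X=X[(abs(X[:,0]-578)<40)&(abs(X[:,1]+230)<25)]
print(len(X),np.median(X[:,2]),cv2.minAreaRect(X[:,:2].astype(np.float32)))
g=load('top0.pkl'); a=g['img'][115:215,295:395];b=t['img'][115:215,295:395]
cv2.imwrite('pics/end.png',cv2.resize(f['img'],(512,384)))
```

```text
[ 579.08560838 -228.64354912  219.43579053] 54.812556702225734 [ 0.18384511 -0.09464925 -0.55500371]
472 120.22196186859657 ((581.0443115234375, -228.81138610839844), (25.760610580444336, 15.131157875061035), 2.5175998210906982)
```

View pics/end.png

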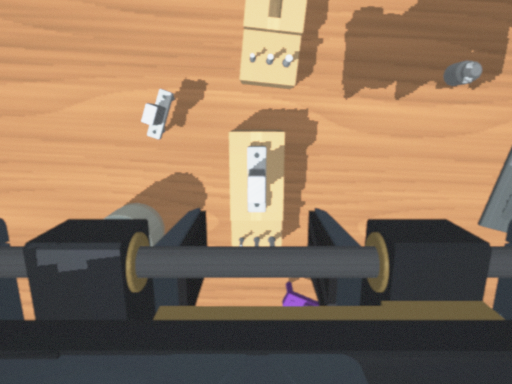

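The spanner hangs in its stand as found, at (257,180), and the gripper is clear.

```bash
python3 -c "
from workcell import env
print(env.job_done())"
```

```text
the job is handed in; nothing more can be done
None
```

I turned the ring clockwise until it was snug (about 0.4 N m, an estimated 0.08 rad past first touch on the seal), hung the spanner back in its stand slot, and handed the job in.

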